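# Fill the test-tile carrier and lift it out by its catches

## Robot

A 7-joint arm with a two-finger parallel gripper is mounted at the origin on the work surface. World frame = base frame: x ahead of the robot, y to its left, z up, the work surface at z = 0. Lengths are in m, angles in rad, forces in N, time in s.
With the tool pointing down it reaches from about 0.4 to 0.875 m from the base axis. Payload 4.4 kg.
Tool frame: the origin (TCP) lies at the centre of the arm's flange, where the gripper is bolted on; the fingertips stand 173 mm ahead of it and the grasp point (between the pads) lies 155 mm ahead of it (ctrl.pinch_z is the distance from the TCP to the grasp point, in m); z points along the fingers, y is the line along which they close (so a half turn about z gives the same grasp; the last joint's range is limited). The gripper opens to 85 mm and grips with 20 to 120 N. Pads are 22 mm wide; open, the fingers measure 114 mm over their backs; the gripper's body (76 mm by 85 mm) begins 54 mm behind the grasp point. The pads swing forward as they close: fully open they stand 13 mm farther back than shut.
Start: joints at [-1.233, 0.628, 0.038, 1.517, -0.027, 0.996, -0.02], TCP at [0.255, 0.598, 0.405] pointing down, gripper open.
Joint ranges: [-3.06, 3.06], [-0.37, 2.12], [-1.25, 1.32], [0.18, 2.47], [-1.1, 4.24], [0.23, 1.98], [-2.94, 2.94]. Speed limits (rad/s): [2.57, 2.57, 3.14, 3.14, 3.14, 3.14, 3.14].

## Interface

Orientations are given as a rotation vector (axis times angle).
In Python, from bench import ctrl gives the robot as it stands. The module is installed in compiled form; this text tells all that it offers.
- The arm moves only by the shell command python3 -m inch 'ROWS' [FORCE]. ROWS is a JSON list of rows, 1 to 20 of them, each of 7 numbers: dx, dy, dz in fractions of the full range, 1 being 0.5 m, then a rotation vector rx, ry, rz in fractions of the full range, 1 being pi/2 rad, then the finger opening in m; each row shifts and turns the commanded pose from where the row before left it, along the tool's axes as they then stand; what a row does not reach is not made up. A row lasts 1/12 s, in which the tool goes at most 0.0417 m and 0.125 rad, less where a joint would pass 70% of its speed; a pose out of reach is approached as far as the arm can. The fingers move at their own pace and stop on an object; FORCE is the grip in N (left out, the last holds). Time passes only in rows, so rows that do not move let the fingers close. It prints the time, the measured TCP pose, the force, the opening and the grip force at its end. Input that does not fit is refused with a message, and nothing moves.
- ctrl.get_state(): the state, without advancing time (a new reading comes with each control period).
- ctrl.grab_frame(name): name is "scene" or "top"; returns the picture (400x640x3 uint8, red, green, blue); there is no depth.
- ctrl.calibration(name): a dict with "mtx" (3x3 intrinsics, pixels), "rvec" (rotation vector, rad) and "tvec" (3), from world to camera coordinates, as OpenCV has them. Camera axes: x right, y down, z forward; pixel columns grow to the right and rows downward; lengths in m; the calibration is good to about 2 mm. A picture is of the moment at which its call begins. calibration takes no time and is no camera call.
- ctrl.close_job(): hands the job in; it is judged then, once.
The state is a dict: "time": time; "joint_pos": joint angles; "joint_velocities": joint speeds; "tau": joint torques, N m; "ee_pos": TCP position; "tcp_rot": TCP orientation; "ft_force": force on the tool from outside, world axes, zero at the start; "ft_torque": the same for the moment, N m; "grip_width": finger opening in m; "grasp_force": force on a finger pad.
Only numpy, scipy, OpenCV 4.12 (cv2) and the standard library are available. Lean on these libraries where they do the work, as an engineer would, in place of code of your own. Each camera call takes 0.05 s, during which the arm holds its last target. There are 200 camera calls.

## Task

Lay the two loose oblong glaze-test tiles one after the other flat onto the tile already in the metal carrier, so that all three make one square, flush pile (set them down, do not drop them). Then pinch the carrier's two side catches together to free it from its stand, lift it level at least 10 cm straight up with the pile still square, and finish while holding it there, still and with both catches pinched. Leave everything else on the table where it is.

Things in the scene. Friction and masses are not known exactly. Their poses are not given: they have to be found in the camera images.
- stand: Grey loading stand fixed to the table: base plate 110 x 110 x 8 mm; origin at the centre of its underside, z up. Two rails along its x (44 mm long, at y = +-36.5 to +-50.5 mm, 24 mm high) have lips that hold down the teeth of the carrier's catches. Guides 20 mm high leave the carrier 1 mm of play. Nothing of it is higher than 24 mm.
- carrier: Aluminium tile carrier, about 0.25 kg, loose but locked in the stand by two catches, x axes parallel. Origin: centre of its underside, 8 mm above the table when seated; z up. Base block 60 (x) x 48 (y) x 16 mm. Two cheeks (40 mm long, inner faces at y = +-20.5 mm, 24 mm above the base) flank the pile; both ends (+-x) are open, so tiles go in held by their short ends. Locked, it lifts only 2 mm.
- carrier_floor (a point): Centre of the carrier's floor, the top of its base block, 16 mm above the carrier's origin (24 mm above the table when seated). Tiles lie centred over it, long side along the carrier's x: undersides 0, 10 and 20 mm above it.
- catch_left_pad (a point): Point on the outer face of the left catch (carrier's +y side): y = +34 mm, 40 mm above the carrier's origin (48 mm above the table when seated); moves with the catch. The catch is an upright steel tab 30 mm wide in x, 3 mm thick, its top 54 mm above the carrier's origin, free to grasp above the rail. It stands 8.5 mm outside the cheek; a tooth at its foot hooks outwards under the stand's lip.
- catch_right_pad (a point): The same on the right catch (carrier's -y side), at y = -34 mm. The two outer faces are 68 mm apart at rest and 56 mm apart when fully pinched.
- catch_left (a joint): Inward travel of the left catch, m: 0 at rest (hooked), 0.006 fully pinched; its tooth is free from about 0.0045. Spring: 2 N at rest, 5 N fully in. A grip of 40 N on both catches carries the carrier.
- catch_right (a joint): The same for the right catch.
- tile_in: Pale fired-clay test tile, 50 (x) x 34 (y) x 10 mm, 35 g, with a small dark hole near one end; lies in the carrier already, on its floor. Origin at the centre of its underside.
- tile_a: One of the two loose oblong tiles to be piled, the same 50 (x) x 34 (y) x 10 mm, lying flat on the table. Origin at the centre of its underside, x along its long side. Either loose tile may go first, either end forward.
- tile_b: The other loose oblong tile, the same.
- disc: Round clay disc 56 mm across, 9 mm thick, lying flat: leave alone. Origin at the centre of its underside.
- small_tile: Small square clay tile 30 x 30 x 8 mm, lying flat: leave alone. Origin at the centre of its underside.
- bowl: Clay bowl, 124 mm across, 60 mm high: leave alone.
- mug: Clay mug, 76 mm across, 85 mm high: leave alone.
- glaze_jar: Closed glaze jar, 68 mm across, 85 mm high: leave alone.
- brush: Brush lying on the table: leave alone.
- spatula: Spatula lying on the table: leave alone.
Not all that is in view belongs to the job. What is shaped like the tile_b but red or turquoise is not meant.

How it is judged:
By the outcome, as a careful person would: the job done as asked, in the order asked, and still so for the second after the job is handed in, while the arm keeps its last pose, push and grip.
It also fails if it takes over 64 s, if anything falls off the work surface, if the arm or the gripper's body presses on something with over 40 N, if the wrist force passes 120 N, or if a joint passes its speed limit or range.

## Working session

There is one attempt and no reset: what is moved stays moved. The work goes in short steps, Python scripts to look and compute and a shell command to move; the robot and the scene stay as the last step left them, time stands still between calls to the robot, and variables do not carry over. Pictures are saved under pics/ and viewed, at most 10 in all, crops included, and the job is handed in when it is done.

```bash
mkdir -p pics
python3 - <<'E'
from bench import ctrl
import cv2,numpy as np
for n in("scene","top"):
    f=ctrl.grab_frame(n); cv2.imwrite(f"pics/{n}0.png",f[...,::-1]); c=ctrl.calibration(n)
    R=cv2.Rodrigues(np.array(c["rvec"],float))[0]; print(n,np.round(c["mtx"],1).tolist(),"cam",(-R.T@np.array(c["tvec"]).ravel()).round(3),R.round(2).tolist())
s=ctrl.get_state();print({k:np.round(v,3).tolist() for k,v in s.items()},ctrl.pinch_z)
E
```

```text
scene [[508.5, 0.0, 314.8], [0.0, 508.5, 201.1], [0.0, 0.0, 1.0]] cam [1.086 0.421 1.113] [[-0.57, 0.82, 0.01], [0.69, 0.48, -0.54], [-0.45, -0.3, -0.84]]
top [[448.2, 0.0, 324.3], [0.0, 448.2, 203.0], [0.0, 0.0, 1.0]] cam [0.414 0.028 1.241] [[0.01, -1.0, -0.01], [-0.99, -0.0, -0.12], [0.12, 0.01, -0.99]]
{'time': 0.1, 'joint_pos': [-1.233, 0.629, 0.038, 1.518, -0.027, 0.996, -0.02], 'joint_velocities': [-0.0, -0.004, -0.0, -0.003, 0.0, -0.002, 0.0], 'tau': [0.004, -56.453, 1.231, -19.397, 0.011, 0.005, 0.0], 'ee_pos': [0.255, 0.598, 0.404], 'tcp_rot': [-0.63, -3.077, 0.002], 'ft_force': [-0.361, -0.795, -0.161], 'ft_torque': [0.048, 0.006, -0.022], 'grasp_force': 0.0, 'grip_width': 0.086} 0.1547
```

View pics/top0.png

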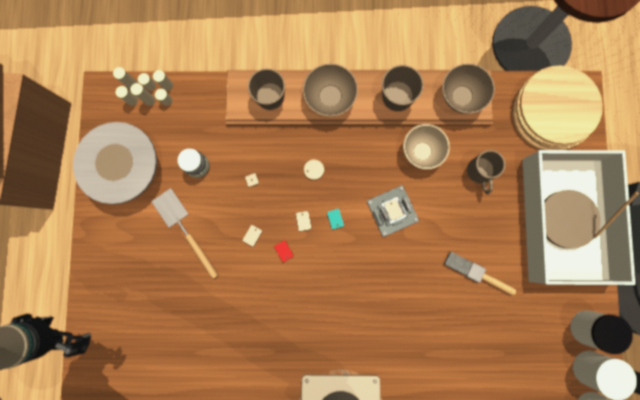

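View pics/scene0.png

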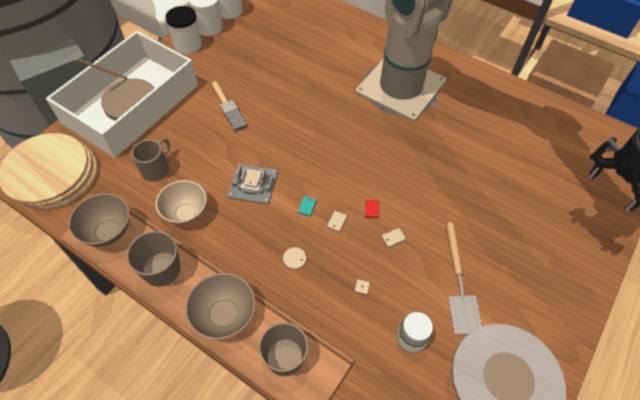

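Top view: the pale oblong tiles are at (252,235) and (303,221). The other small pieces are the small square (252,180), the disc (314,169), the red decoy (284,251) and the turquoise decoy (336,218). The stand with the carrier is at (393,211). In the scene view the pale oblongs are at (394,237) and (337,221), and the stand is at (254,183). Next I'll measure these and confirm them in an enlarged crop.

```bash
cat > h.py <<'E'
from bench import ctrl
import cv2,numpy as np
def cam(n):
    c=ctrl.calibration(n);R=cv2.Rodrigues(np.array(c["rvec"],float))[0];t=np.array(c["tvec"],float).ravel();return np.array(c["mtx"]),R,t
def ray(n,uv,z):
    K,R,t=cam(n);uv=np.atleast_2d(uv).astype(float);d=(np.c_[uv,np.ones(len(uv))]@np.linalg.inv(K).T)@R;o=-R.T@t
    return o+d*((z-o[2])/d[:,2])[:,None]
def proj(n,P):
    K,R,t=cam(n);return cv2.projectPoints(np.atleast_2d(P).astype(float),cv2.Rodrigues(R)[0],t,K,None)[0][:,0]
def blob(n,f,uv,z,r=18,up=8,hmax=40,vmin=150,smax=110,pale=None):
    """pale blob near pixel uv: contour at subpixel (upsampled), cast on plane z, min-area rectangle"""
    u,v=map(int,uv);c=cv2.resize(f[v-r:v+r,u-r:u+r],None,fx=up,fy=up,interpolation=cv2.INTER_CUBIC)
    b=c[...,2].astype(float);blu=b
    m=b
    th=(np.percentile(blu,99)+np.median(blu))/2 if pale is None else pale
    m=(blu>th).astype(np.uint8)
    cs=cv2.findContours(m,cv2.RETR_EXTERNAL,cv2.CHAIN_APPROX_NONE)[0]
    k=max(cs,key=cv2.contourArea)[:,0].astype(float)
    px=(k+.5)/up-.5+[u-r,v-r]
    P=ray(n,px,z)[:,:2]
    (cx,cy),(w,h),a=cv2.minAreaRect((P*1000).astype(np.float32))
    if w<h:w,h,a=h,w,a+90
    return np.array([cx,cy]),w,h,(a+90)%180-90,th,px
E
python3 - <<'E'
from h import *
pts={"A":((252,235),(394,237)),"B":((303,221),(337,221)),"disc":((314,169),(294,258)),"sm":((252,180),(362,287))}
F={n:ctrl.grab_frame(n) for n in("scene","top")}
for k,(a,b) in pts.items():
    for n,p in(("top",a),("scene",b)):
        c,w,h,an,th,_=blob(n,F[n],p,.01 if k in"AB" else .009);print(k,n,c.round(1),round(w,1),round(h,1),round(an,1),round(th))
t=F["top"];s=F["scene"]
I=lambda f,u,v,w,h,k:cv2.resize(f[v-h:v+h,u-w:u+w],None,fx=k,fy=k,interpolation=cv2.INTER_CUBIC)
im=np.vstack([np.hstack([I(t,393,211,28,22,7)[:,:392],I(s,254,183,28,22,7)]),np.hstack([I(t,285,222,70,50,2.8),I(s,360,235,70,50,2.8)])])if 0 else None
a=np.hstack([I(t,393,211,32,28,6),I(s,254,183,32,28,6)]);b=np.hstack([I(t,290,225,64,38,3),I(s,352,235,64,38,3)])
cv2.imwrite("pics/crop1.png",np.vstack([a,b])[...,::-1])
E
```

```text
A top [470.8 242.4] 51.2 35.3 -29.7 123
A scene [472.1 243.8] 51.3 35.6 -29.3 120
B top [511.8 101.7] 51.9 35.8 10.5 126
B scene [513.3 103.3] 51.8 34.6 10.4 120
disc top [656.7  74.2] 55.8 55.6 0.4 124
disc scene [658.   75.8] 56.2 55.3 51.1 120
sm top [625.7 248. ] 31.7 31.1 -67.6 119
sm scene [628.  249.2] 31.5 30.8 20.6 119
```

View pics/crop1.png

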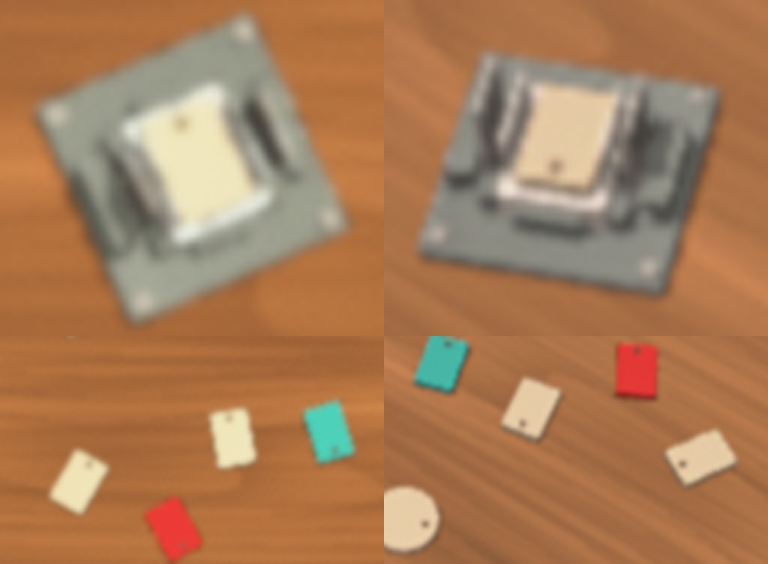

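The crop confirms two pale oblong tiles, at top (252,235) and (303,221). The red and turquoise pieces are decoys, and the disc and small square don't fit the sizes. tile_in lies in the carrier with its long side along the open ends. Next I'll measure the stand and tile_in.

```bash
cat >> h.py <<'E'
def rect(n,m,u0,v0,up,z,fill=True):
    cs=cv2.findContours(m.astype(np.uint8),cv2.RETR_EXTERNAL,cv2.CHAIN_APPROX_NONE)[0]
    k=max(cs,key=cv2.contourArea)[:,0].astype(float);P=ray(n,(k+.5)/up-.5+[u0,v0],z)[:,:2]
    (cx,cy),(w,h),a=cv2.minAreaRect((P*1000).astype(np.float32))
    if w<h:w,h,a=h,w,a+90
    return np.array([cx,cy]).round(1),round(w,1),round(h,1),round((a+90)%180-90,1)
def crop(f,u,v,r,up):
    return cv2.resize(f[v-r:v+r,u-r:u+r],None,fx=up,fy=up,interpolation=cv2.INTER_CUBIC).astype(int)
E
python3 - <<'E'
from h import *
for n,(u,v),(tu,tv) in(("top",(393,211),(393,209)),("scene",(254,183),(255,180))):
    f=ctrl.grab_frame(n)
    c=crop(f,u,v,32,8);d=c[...,0]-c[...,2]; ed=(np.median(d[:40,:40])+8)/2
    m=(d<ed).astype(np.uint8)*255; m=cv2.morphologyEx(m,cv2.MORPH_CLOSE,np.ones((60,60)));m=cv2.morphologyEx(m,cv2.MORPH_OPEN,np.ones((30,30)))
    print(n,"stand",rect(n,m,u-32,v-32,8,.008),ed)
    c=crop(f,tu,tv,13,8);d=c[...,0]-c[...,2]
    pk=c[100:108,100:108].reshape(-1,3).mean(0);print(pk)
    for th in(.5,.6):
        m=((d>th*(pk[0]-pk[2]))&(c[...,0]>.75*pk[0])).astype(np.uint8);m=cv2.morphologyEx(m,cv2.MORPH_OPEN,np.ones((25,25)))
        print("tile",rect(n,m,tu-13,tv-13,8,.034))
E
```

```text
top stand (array([ 539.8, -144.8]), 111.5, 111.1, -66.1) 59.0
[240. 231. 190.]
tile (array([ 541.5, -143.6]), 53.3, 39.4, 21.8)
tile (array([ 541.6, -143.7]), 51.2, 38.6, 23.7)
scene stand (array([ 543.8, -140.8]), 114.1, 113.3, 23.9) 54.5
[228.15625 202.09375 164.     ]
tile (array([ 543. , -142.1]), 52.8, 36.8, 25.2)
tile (array([ 543.3, -142.2]), 52.2, 35.6, 24.9)
```

tile_in's centre is about (542,-143) mm, 50x34, at 24°. It agrees with the stand's centre and both views, so the carrier's x axis is at 24°. I'll take tile B first, at (512.6,102.5) and 10.4°. I'll square it across its long sides, which also shows any camera bias, then grasp it by the ends.

```bash
cat >> h.py <<'E'
from scipy.spatial.transform import Rotation as Ro
def go(x,y,h,yaw):
    """tool-frame shift and rotvec to TCP (mm,mm,mm) with tool y at yaw deg (mod 180), pointing down"""
    s=ctrl.get_state();R=Ro.from_rotvec(s["tcp_rot"]);d=R.inv().apply(np.array([x,y,h])/1000-s["ee_pos"])
    a=np.radians(yaw);yv=np.array([np.cos(a),np.sin(a),0])
    if yv@R.as_matrix()[:,1]<0:yv=-yv
    T=np.c_[np.cross(yv,[0,0,-1]),yv,[0,0,-1]]
    r=(R.inv()*Ro.from_matrix(T)).as_rotvec()
    Y=R.as_matrix()[:,1];print("d",d.round(4),"r",r.round(4),"yaw",np.degrees(np.arctan2(Y[1],Y[0])).round(2),"tcp",(np.array(s["ee_pos"])*1000).round(1),"F",np.round(s["ft_force"],1),"w",round(s["grip_width"],4),"g",round(s["grasp_force"],1),"j7",round(s["joint_pos"][6],2),"t",round(s["time"],1))
E
python3 -c "
from h import *
go(512.6,102.5,250,100.4)"
```

```text
d [-0.4311 -0.3541  0.1546] r [-6.000e-04 -2.000e-04 -5.854e-01] yaw 66.86 tcp [255.4 597.6 404.4] F [-0.3  1.5  0.1] w 0.0852 g 0.0 j7 -0.02 t 0.3
```

Careful with the scale: shifts go in shares of 0.5 m and turns go in shares of pi/2 rad. That gives: -0.024 m / 0.5 = -0.048, -0.0197 m / 0.5 = -0.0394.

```bash
python3 -m inch '[[-0.048,-0.0394,0.0172,0,0,0,0.06],[-0.048,-0.0394,0.0172,0,0,0,0.06],[-0.048,-0.0394,0.0172,0,0,0,0.06],[-0.048,-0.0394,0.0172,0,0,0,0.06],[-0.048,-0.0394,0.0172,0,0,0,0.06],[-0.048,-0.0394,0.0172,0,0,0,0.06],[-0.048,-0.0394,0.0172,0,0,0,0.06],[-0.048,-0.0394,0.0172,0,0,0,0.06],[-0.048,-0.0394,0.0172,0,0,0,0.06],[-0.048,-0.0394,0.0172,0,0,0,0.06],[-0.048,-0.0394,0.0172,0,0,0,0.06],[-0.048,-0.0394,0.0172,0,0,0,0.06],[-0.048,-0.0394,0.0172,0,0,0,0.06],[-0.048,-0.0394,0.0172,0,0,0,0.06],[-0.048,-0.0394,0.0172,0,0,0,0.06],[-0.048,-0.0394,0.0172,0,0,0,0.06],[-0.048,-0.0394,0.0172,0,0,0,0.06],[-0.048,-0.0394,0.0172,0,0,0,0.06]]' 20; python3 -m inch '[[0,0,0,0,0,-0.0621,0.05],[0,0,0,0,0,-0.0621,0.05],[0,0,0,0,0,-0.0621,0.05],[0,0,0,0,0,-0.0621,0.05],[0,0,0,0,0,-0.0621,0.05],[0,0,0,0,0,-0.0621,0.05],[0,0,0,0,0,0,0.05],[0,0,0,0,0,0,0.05]]'; python3 -c "
from h import *
go(512.6,102.5,185,100.4)"
```

```text
time: 1.8
ee_pos: [0.514, 0.1005, 0.2496]
tcp_rot: [0.63, 3.077, 0.0]
ft_force: [0.8, -0.2, -0.6]
grip_width: 0.0596
grasp_force: 0.0
time: 2.47
ee_pos: [0.5135, 0.1018, 0.2499]
tcp_rot: [-0.28, 3.129, 0.0]
ft_force: [-0.3, -0.5, 0.4]
grip_width: 0.0503
grasp_force: 0.0
d [0.0007 0.0009 0.0649] r [ 0.0003  0.0002 -0.0027] yaw 100.24 tcp [513.5 101.8 249.9] F [-0.3 -0.5  0.4] w 0.0503 g 0.0 j7 1.24 t 2.5
```

Scaled: 0.02 m / 0.5 = 0.04, 0.009 m / 0.5 = 0.018.

```bash
python3 -m inch '[[0.0014,0.0018,0.04,0,0,0,0.05],[0,0,0.04,0,0,0,0.05],[0,0,0.04,0,0,0,0.05],[0,0,0.018,0,0,0,0.05],[0,0,0.01,0,0,0,0.05],[0,0,0,0,0,0,0.05],[0,0,0,0,0,0,0.05]]'; python3 -m inch '[[0,0,0,0,0,0,0.02],[0,0,0,0,0,0,0.02],[0,0,0,0,0,0,0.02],[0,0,0,0,0,0,0.02],[0,0,0,0,0,0,0.02],[0,0,0,0,0,0,0.02]]' 20;  python3 -c "
from h import *
go(512.6,102.5,200,100.4)
f=ctrl.grab_frame('scene');cv2.imwrite('pics/g1.png',cv2.resize(f[150:290,250:430],None,fx=4,fy=4)[...,::-1])"
```

```text
time: 3.05
ee_pos: [0.5127, 0.1028, 0.1763]
tcp_rot: [-0.284, 3.128, 0.0]
ft_force: [-0.3, 0.3, 0.4]
grip_width: 0.0502
grasp_force: 0.0
time: 3.55
ee_pos: [0.5129, 0.1028, 0.1769]
tcp_rot: [-0.285, 3.127, 0.0]
ft_force: [-1.3, 0.2, 6.4]
grip_width: 0.0333
grasp_force: 20.5
d [ 0.0003 -0.0002 -0.0231] r [0.0001 0.0018 0.0001] yaw 100.4 tcp [512.9 102.8 176.9] F [-1.3  0.2  6.4] w 0.0333 g 20.5 j7 1.21 t 3.5
```

View pics/g1.png

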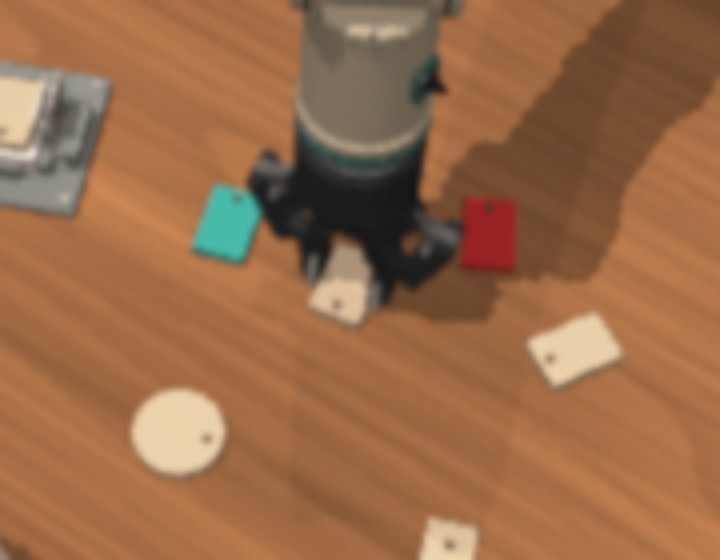

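The tile is held by its long sides at 33 mm, and its centre is within 0.4 mm of the camera estimate, so the bias is negligible. I'll release, turn 90° and grasp it by the ends.

Scaled: -0.015 m / 0.5 = -0.03.

```bash
python3 -m inch '[[0,0,0,0,0,0,0.064],[0,0,0,0,0,0,0.064],[0,0,0,0,0,0,0.064],[0,0,0,0,0,0,0.064],[0,0,-0.03,0,0,0,0.064],[0,0,-0.03,0,0,0,0.064]]'; python3 -m inch '[[0,0,0,0,0,0.0769,0.064],[0,0,0,0,0,0.0769,0.064],[0,0,0,0,0,0.0769,0.064],[0,0,0,0,0,0.0769,0.064],[0,0,0,0,0,0.0769,0.064],[0,0,0,0,0,0.0769,0.064],[0,0,0,0,0,0.0769,0.064],[0,0,0,0,0,0.0769,0.064],[0,0,0,0,0,0.0769,0.064],[0,0,0,0,0,0.0769,0.064],[0,0,0,0,0,0.0769,0.064],[0,0,0,0,0,0.0769,0.064],[0,0,0,0,0,0.0769,0.064],[0,0,0,0,0,0,0.064],[0,0,0,0,0,0,0.064]]';  python3 -c "
from h import *
go(512.9,102.8,177,10.4)"
```

```text
time: 4.1
ee_pos: [0.5119, 0.1026, 0.2054]
tcp_rot: [0.285, -3.126, 0.001]
ft_force: [1.4, 0.5, -0.2]
grip_width: 0.0639
grasp_force: 0.0
time: 5.35
ee_pos: [0.5123, 0.1028, 0.2057]
tcp_rot: [-2.006, -2.418, 0.001]
ft_force: [-0.3, 0.1, -0.2]
grip_width: 0.0644
grasp_force: 0.0
d [-0.0001  0.0006  0.0287] r [-0.0004  0.0003  0.0042] yaw 10.64 tcp [512.3 102.8 205.7] F [-0.3  0.1 -0.2] w 0.0644 g 0.0 j7 0.28 t 5.3
```

Scaled: 0.012 m / 0.5 = 0.024, 0.0077 m / 0.5 = 0.0154, 0.0042 rad / 1.5708 = 0.0027.

```bash
python3 -m inch '[[0,0.0012,0.024,0,0,0.0027,0.064],[0,0,0.024,0,0,0,0.064],[0,0,0.0154,0,0,0,0.064],[0,0,0,0,0,0,0.064]]'; python3 -m inch '[[0,0,0,0,0,0,0.03],[0,0,0,0,0,0,0.03],[0,0,0,0,0,0,0.03],[0,0,0,0,0,0,0.03],[0,0,0,0,0,0,0.03],[0,0,0,0,0,0,0.03]]' 40;  python3 -c "
from h import *
go(512.9,102.8,177,10.4)"; python3 -m inch '[[0,0,-0.01,0,0,0,0.03],[0,0,-0.03,0,0,0,0.03],[0,0,-0.06,0,0,0,0.03],[0,0,-0.06,0,0,0,0.03],[0,0,0,0,0,0,0.03],[0,0,0,0,0,0,0.03]]';python3 -c "
from h import *
go(542.2,-142.8,250,24)
f=ctrl.grab_frame('scene');cv2.imwrite('pics/g2.png',cv2.resize(f[100:290,220:430],None,fx=3,fy=3)[...,::-1])"
```

```text
time: 5.68
ee_pos: [0.5121, 0.1025, 0.1719]
tcp_rot: [-2.013, -2.408, 0.005]
ft_force: [-0.6, -0.4, 0.1]
grip_width: 0.0641
grasp_force: 0.0
time: 6.18
ee_pos: [0.5131, 0.1029, 0.1744]
tcp_rot: [2.015, 2.41, 0.001]
ft_force: [1.3, 0.5, 0.1]
grip_width: 0.0485
grasp_force: 41.4
d [-0.     -0.0002 -0.0026] r [ 0.0005 -0.0001 -0.0034] yaw 10.21 tcp [513.1 102.9 174.4] F [1.3 0.5 0.1] w 0.0485 g 41.4 j7 0.29 t 6.2
time: 6.68
ee_pos: [0.5136, 0.1031, 0.256]
tcp_rot: [2.013, 2.409, 0.005]
ft_force: [-0.5, 1.4, 0.2]
grip_width: 0.0488
grasp_force: 41.5
d [-0.247  -0.0155  0.0059] r [ 4.000e-03  2.000e-04 -2.406e-01] yaw 10.22 tcp [513.6 103.1 256. ] F [-0.5  1.4  0.2] w 0.0488 g 41.5 j7 0.25 t 6.7
```

View pics/g2.png

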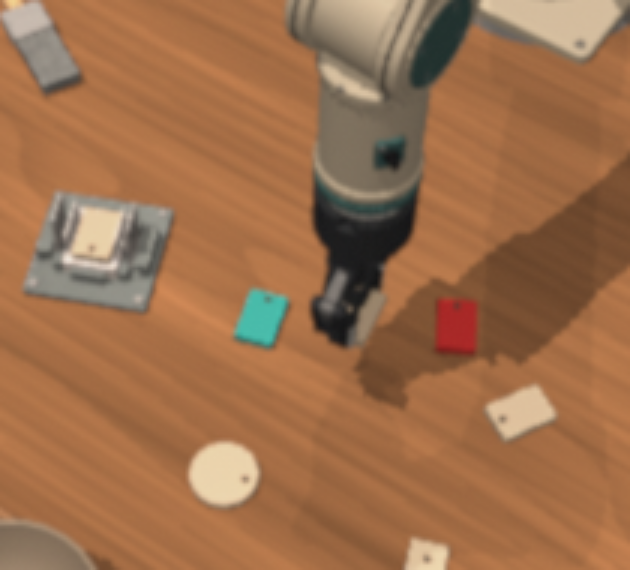

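The tile is held by its ends with its underside 174 mm below the TCP. Next I carry it over the carrier.

Scaled: -0.0247 m / 0.5 = -0.0494, 0.005 m / 0.5 = 0.01, -0.08 rad / 1.5708 = -0.0509.

```bash
python3 -m inch '[[-0.0494,-0.0032,0,0,0,0,0.03],[-0.0494,-0.0032,0,0,0,0,0.03],[-0.0494,-0.0032,0,0,0,0,0.03],[-0.0494,-0.0032,0,0,0,0,0.03],[-0.0494,-0.003,0,0,0,0,0.03],[-0.0494,-0.003,0,0,0,0,0.03],[-0.0494,-0.003,0,0,0,0,0.03],[-0.0494,-0.003,0,0,0,0,0.03],[-0.0494,-0.003,0,0,0,0,0.03],[-0.0494,-0.0032,0.01,0,0,0,0.03],[0,0,0,0,0,-0.0509,0.03],[0,0,0,0,0,-0.0509,0.03],[0,0,0,0,0,-0.0509,0.03],[0,0,0,0,0,0,0.03],[0,0,0,0,0,0,0.03],[0,0,0,0,0,0,0.03]]';python3 -c "
from h import *
go(542.2,-142.8,220,24)"
```

```text
time: 8.07
ee_pos: [0.5412, -0.1429, 0.2485]
tcp_rot: [-1.714, -2.631, 0.001]
ft_force: [-0.0, -0.5, -0.2]
grip_width: 0.0485
grasp_force: 41.5
d [-0.0003  0.001   0.0285] r [-0.0011 -0.001  -0.0028] yaw 23.84 tcp [ 541.2 -142.9  248.5] F [-0.  -0.5 -0.2] w 0.0485 g 41.5 j7 0.78 t 8.1
```

Scaled: 0.0095 m / 0.5 = 0.019, 0.005 m / 0.5 = 0.01, -0.0015 rad / 1.5708 = -0.001.

```bash
python3 -m inch '[[-0.0006,0.002,0.019,0,0,-0.001,0.03],[0,0,0.019,0,0,0,0.03],[0,0,0.019,0,0,0,0.03],[0,0,0.01,0,0,0,0.03],[0,0,0.008,0,0,0,0.03],[0,0,0,0,0,0,0.03],[0,0,0,0,0,0,0.03]]';python3 -c "
from h import *
go(542.1,-142.8,208.4,23.9)"
```

```text
time: 8.65
ee_pos: [0.5425, -0.143, 0.2114]
tcp_rot: [-1.71, -2.635, 0.0]
ft_force: [-0.9, -0.1, -0.6]
grip_width: 0.0488
grasp_force: 41.5
d [ 0.0003 -0.0003  0.003 ] r [-0.0005 -0.0003  0.0022] yaw 24.02 tcp [ 542.5 -143.   211.4] F [-0.9 -0.1 -0.6] w 0.0488 g 41.5 j7 0.79 t 8.7
```

Scaled: 0.001 m / 0.5 = 0.002, 0.0005 m / 0.5 = 0.001, 0.002 rad / 1.5708 = 0.0013.

```bash
python3 -m inch '[[0.0004,-0.0006,0.002,0,0,0.0013,0.03],[0,0,0.002,0,0,0,0.03],[0,0,0.001,0,0,0,0.03],[0,0,0,0,0,0,0.03],[0,0,0,0,0,0,0.03]]'; python3 -m inch '[[0,0,0.001,0,0,0,0.03],[0,0,0,0,0,0,0.03],[0,0,0,0,0,0,0.03]]'
```

```text
time: 9.07
ee_pos: [0.5422, -0.1428, 0.2094]
tcp_rot: [1.713, 2.633, 0.0]
ft_force: [0.0, 0.6, -0.0]
grip_width: 0.0489
grasp_force: 41.5
time: 9.32
ee_pos: [0.5422, -0.1429, 0.2087]
tcp_rot: [1.713, 2.634, 0.0]
ft_force: [-0.4, 0.3, 0.4]
grip_width: 0.0484
grasp_force: 41.5
```

Scaled: 0.0005 m / 0.5 = 0.001.

```bash
python3 -m inch '[[0,0,0.001,0,0,0,0.03],[0,0,0,0,0,0,0.03],[0,0,0,0,0,0,0.03]]'; python3 -m inch '[[0,0,0.001,0,0,0,0.03],[0,0,0,0,0,0,0.03],[0,0,0,0,0,0,0.03]]'
```

```text
time: 9.57
ee_pos: [0.5422, -0.1428, 0.2082]
tcp_rot: [-1.713, -2.633, 0.0]
ft_force: [-0.1, 0.7, -1.0]
grip_width: 0.0486
grasp_force: 41.5
time: 9.82
ee_pos: [0.5422, -0.1429, 0.2078]
tcp_rot: [1.713, 2.634, 0.0]
ft_force: [0.9, -0.2, 0.9]
grip_width: 0.0489
grasp_force: 41.7
```

Scaled: 0.0006 m / 0.5 = 0.0012.

```bash
python3 -m inch '[[0,0,0.0012,0,0,0,0.03],[0,0,0,0,0,0,0.03],[0,0,0,0,0,0,0.03]]'; python3 -m inch '[[0,0,0.0012,0,0,0,0.03],[0,0,0,0,0,0,0.03],[0,0,0,0,0,0,0.03]]'
```

```text
time: 10.07
ee_pos: [0.5422, -0.1429, 0.2077]
tcp_rot: [1.713, 2.633, 0.0]
ft_force: [-1.1, 0.2, 7.3]
grip_width: 0.0485
grasp_force: 42.2
time: 10.32
ee_pos: [0.5422, -0.1429, 0.2077]
tcp_rot: [1.713, 2.633, 0.001]
ft_force: [-2.9, 0.8, 11.1]
grip_width: 0.0485
grasp_force: 42.7
```

Contact is at 207.7 mm. I relieve the push, open and rise.

Scaled: -0.02 m / 0.5 = -0.04, -0.01 m / 0.5 = -0.02.

```bash
python3 -m inch '[[0,0,-0.0016,0,0,0,0.03],[0,0,0,0,0,0,0.049],[0,0,0,0,0,0,0.052],[0,0,0,0,0,0,0.056],[0,0,0,0,0,0,0.06],[0,0,0,0,0,0,0.06],[0,0,0,0,0,0,0.06],[0,0,-0.02,0,0,0,0.06],[0,0,-0.04,0,0,0,0.06],[0,0,-0.04,0,0,0,0.06],[0,0,0,0,0,0,0.06]]'; python3 -c "
from h import *
go(471.5,243.1,250,-29.5)"
```

```text
time: 11.23
ee_pos: [0.5435, -0.1434, 0.2611]
tcp_rot: [1.71, 2.628, 0.003]
ft_force: [1.8, -0.7, 0.4]
grip_width: 0.0603
grasp_force: 0.0
d [0.3825 0.0907 0.01  ] r [0.0064 0.0013 0.9322] yaw 23.91 tcp [ 543.5 -143.4  261.1] F [ 1.8 -0.7  0.4] w 0.0603 g 0.0 j7 0.78 t 11.2
```

Scaled: 0.0319 m / 0.5 = 0.0638, 0.0076 m / 0.5 = 0.0152, 0.1165 rad / 1.5708 = 0.0742.

```bash
python3 -m inch '[[0.0638,0.0152,0,0,0,0,0.064],[0.0638,0.0152,0,0,0,0,0.064],[0.0638,0.0152,0,0,0,0,0.064],[0.0638,0.0152,0,0,0,0,0.064],[0.0638,0.0152,0,0,0,0,0.064],[0.0638,0.0152,0,0,0,0,0.064],[0.0638,0.0152,0,0,0,0,0.064],[0.0638,0.0152,0,0,0,0,0.064],[0.0638,0.0152,0,0,0,0,0.064],[0.0638,0.0152,0,0,0,0,0.064],[0.0638,0.0152,0,0,0,0,0.064],[0.0638,0.0152,0.02,0,0,0,0.064],[0,0,0,0,0,0.0742,0.064],[0,0,0,0,0,0.0742,0.064],[0,0,0,0,0,0.0742,0.064],[0,0,0,0,0,0.0742,0.064],[0,0,0,0,0,0.0742,0.064],[0,0,0,0,0,0.0742,0.064],[0,0,0,0,0,0.0742,0.064],[0,0,0,0,0,0.0742,0.064]]';python3 -m inch '[[0,0,0,0,0,0,0.064],[0,0,0,0,0,0,0.064]]'
python3 - <<'E'
from h import *
go(471.5,243.1,172,-29.5)
ims=[]
for n,(u,v),(tu,tv) in(("top",(393,211),(393,209)),("scene",(254,183),(253,178))):
    f=ctrl.grab_frame(n);ims.append(cv2.resize(f[v-25:v+25,u-25:u+25],None,fx=8,fy=8,interpolation=cv2.INTER_CUBIC))
    c=crop(f,tu,tv,14,8);d=c[...,0]-c[...,2];pk=c[106:114,106:114].reshape(-1,3).mean(0)
    for th in(.5,.6,.7):
        m=((d>th*(pk[0]-pk[2]))&(c[...,0]>.75*pk[0])).astype(np.uint8);m=cv2.morphologyEx(m,cv2.MORPH_OPEN,np.ones((25,25)))
        print(n,"tile",rect(n,m,tu-14,tv-14,8,.044))
cv2.imwrite("pics/p1.png",np.hstack(ims)[...,::-1])
E
```

```text
time: 12.9
ee_pos: [0.4702, 0.2442, 0.2474]
tcp_rot: [-2.718, -1.575, -0.0]
ft_force: [-0.8, 0.3, -0.4]
grip_width: 0.0639
grasp_force: 0.0
time: 13.07
ee_pos: [0.4702, 0.2442, 0.2473]
tcp_rot: [2.711, 1.588, -0.0]
ft_force: [-0.2, 0.2, 0.4]
grip_width: 0.064
grasp_force: 0.0
d [-0.0003  0.0017  0.0753] r [0.     0.0003 0.0039] yaw -29.28 tcp [470.2 244.2 247.3] F [-0.2  0.2  0.4] w 0.064 g 0.0 j7 -0.44 t 13.1
top tile (array([ 540. , -142.9]), 57.1, 40.2, 21.0)
top tile (array([ 540.3, -143.4]), 54.9, 38.1, 21.8)
top tile (array([ 540.6, -143.6]), 52.7, 37.0, 22.7)
scene tile (array([ 542.4, -141.1]), 54.2, 37.5, 26.2)
scene tile (array([ 542.7, -141.3]), 53.8, 36.2, 25.0)
scene tile (array([ 543.4, -141.3]), 52.4, 35.1, 24.1)
```

View pics/p1.png

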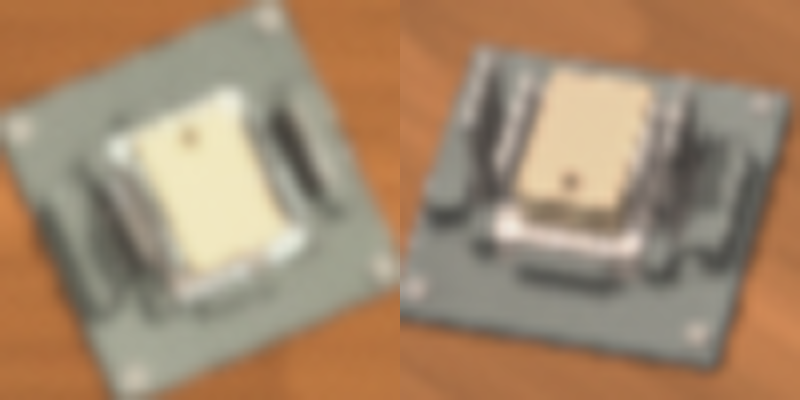

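The second tile lies flush on the first: in the scene crop at (570,180) the two end faces are in line, and the average centre is within 0.6 mm. Now I grasp tile A.

Scaled: 0.02 m / 0.5 = 0.04, 0.008 m / 0.5 = 0.016, 0.0039 rad / 1.5708 = 0.0025.

```bash
python3 -m inch '[[-0.0006,0.0034,0.04,0,0,0.0025,0.064],[0,0,0.04,0,0,0,0.064],[0,0,0.04,0,0,0,0.064],[0,0,0.016,0,0,0,0.064],[0,0,0.01,0,0,0,0.064],[0,0,0,0,0,0,0.064]]'; python3 -m inch '[[0,0,0,0,0,0,0.03],[0,0,0,0,0,0,0.03],[0,0,0,0,0,0,0.03],[0,0,0,0,0,0,0.03],[0,0,0,0,0,0,0.03],[0,0,0,0,0,0,0.03]]' 40;  python3 -c "
from h import *
go(471.5,243.1,177,-29.5)"; python3 -m inch '[[0,0,-0.01,0,0,0,0.03],[0,0,-0.03,0,0,0,0.03],[0,0,-0.06,0,0,0,0.03],[0,0,-0.06,0,0,0,0.03],[0,0,0,0,0,0,0.03],[0,0,0,0,0,0,0.03]]';python3 -c "
from h import *
go(542.2,-142.9,258,23.9)"
```

```text
time: 13.67
ee_pos: [0.4716, 0.2426, 0.1738]
tcp_rot: [-2.716, -1.578, 0.002]
ft_force: [0.3, -0.6, 0.4]
grip_width: 0.0636
grasp_force: 0.0
time: 14.17
ee_pos: [0.4721, 0.243, 0.1753]
tcp_rot: [2.716, 1.578, 0.003]
ft_force: [-0.6, 1.0, 7.5]
grip_width: 0.0481
grasp_force: 41.9
d [-0.0002 -0.0005 -0.0017] r [ 0.001  -0.0015 -0.0035] yaw -29.7 tcp [472.1 243.  175.3] F [-0.6  1.   7.5] w 0.0481 g 41.9 j7 -0.37 t 14.2
time: 14.67
ee_pos: [0.4721, 0.2434, 0.2559]
tcp_rot: [-2.716, -1.579, -0.006]
ft_force: [-0.2, 0.0, -1.7]
grip_width: 0.0483
grasp_force: 41.5
d [-0.301   0.2522 -0.0025] r [ 0.0031 -0.002  -0.9349] yaw -29.66 tcp [472.1 243.4 255.9] F [-0.2  0.  -1.7] w 0.0483 g 41.5 j7 -0.45 t 14.7
```

Scaled: -0.0251 m / 0.5 = -0.0502, 0.021 m / 0.5 = 0.042, -0.1168 rad / 1.5708 = -0.0744.

```bash
python3 -m inch '[[-0.0502,0.042,0,0,0,0,0.03],[-0.0502,0.042,0,0,0,0,0.03],[-0.0502,0.042,0,0,0,0,0.03],[-0.0502,0.042,0,0,0,0,0.03],[-0.0502,0.042,0,0,0,0,0.03],[-0.0502,0.042,0,0,0,0,0.03],[-0.0502,0.042,0,0,0,0,0.03],[-0.0502,0.042,0,0,0,0,0.03],[-0.0502,0.042,0,0,0,0,0.03],[-0.0502,0.042,0,0,0,0,0.03],[-0.0502,0.042,0,0,0,0,0.03],[-0.0502,0.042,0,0,0,0,0.03],[0,0,0,0,0,-0.0744,0.03],[0,0,0,0,0,-0.0744,0.03],[0,0,0,0,0,-0.0744,0.03],[0,0,0,0,0,-0.0744,0.03],[0,0,0,0,0,-0.0744,0.03],[0,0,0,0,0,-0.0744,0.03],[0,0,0,0,0,-0.0744,0.03],[0,0,0,0,0,-0.0744,0.03]]';python3 -m inch '[[0,0,0,0,0,0,0.03],[0,0,0,0,0,0,0.03]]'; python3 -c "
from h import *
go(542.2,-142.9,222,23.9)"
```

```text
time: 16.33
ee_pos: [0.5408, -0.1432, 0.253]
tcp_rot: [-1.706, -2.635, 0.0]
ft_force: [0.0, -0.3, -1.2]
grip_width: 0.0486
grasp_force: 41.5
time: 16.5
ee_pos: [0.5409, -0.1435, 0.2534]
tcp_rot: [-1.718, -2.628, -0.0]
ft_force: [-1.5, -0.2, -0.6]
grip_width: 0.0485
grasp_force: 41.5
d [-0.0001  0.0015  0.0314] r [-0.0009 -0.0018 -0.0045] yaw 23.64 tcp [ 540.9 -143.5  253.4] F [-1.5 -0.2 -0.6] w 0.0485 g 41.5 j7 0.8 t 16.5
```

Scaled: 0.01 m / 0.5 = 0.02, 0.0075 m / 0.5 = 0.015, -0.0045 rad / 1.5708 = -0.0029.

```bash
python3 -m inch '[[-0.0002,0.003,0.02,0,0,-0.0029,0.03],[0,0,0.02,0,0,0,0.03],[0,0,0.015,0,0,0,0.03],[0,0,0.008,0,0,0,0.03],[0,0,0,0,0,0,0.03],[0,0,0,0,0,0,0.03]]';python3 -c "
from h import *
go(542.2,-142.9,219,23.9)"
```

```text
time: 17.0
ee_pos: [0.5426, -0.1429, 0.2222]
tcp_rot: [-1.709, -2.635, 0.001]
ft_force: [0.5, -0.5, -0.1]
grip_width: 0.0485
grasp_force: 41.5
d [ 0.0002 -0.0003  0.0032] r [-0.0009 -0.0006  0.0031] yaw 24.08 tcp [ 542.6 -142.9  222.2] F [ 0.5 -0.5 -0.1] w 0.0485 g 41.5 j7 0.81 t 17.0
```

Scaled: 0.0012 m / 0.5 = 0.0024, -0.0004 m / 0.5 = -0.0008, 0.003 rad / 1.5708 = 0.0019.

```bash
python3 -m inch '[[0.0004,-0.0008,0.0024,0,0,0.0019,0.03],[0,0,0.0024,0,0,0,0.03],[0,0,0,0,0,0,0.03],[0,0,0,0,0,0,0.03]]';for i in 1 2; do :; done; python3 -m inch '[[0,0,0.0012,0,0,0,0.03],[0,0,0,0,0,0,0.03],[0,0,0,0,0,0,0.03]]';python3 -m inch '[[0,0,0.0012,0,0,0,0.03],[0,0,0,0,0,0,0.03],[0,0,0,0,0,0,0.03]]'
```

```text
time: 17.33
ee_pos: [0.5423, -0.1431, 0.2206]
tcp_rot: [1.713, 2.633, 0.0]
ft_force: [-0.4, -0.1, 0.2]
grip_width: 0.0488
grasp_force: 41.5
time: 17.58
ee_pos: [0.5423, -0.143, 0.2199]
tcp_rot: [1.713, 2.634, 0.0]
ft_force: [-0.8, -0.7, 0.0]
grip_width: 0.0487
grasp_force: 41.5
time: 17.83
ee_pos: [0.5424, -0.1431, 0.2194]
tcp_rot: [1.713, 2.633, 0.0]
ft_force: [-0.5, -0.5, 2.1]
grip_width: 0.0483
grasp_force: 41.7
```

Scaled: 0.0006 m / 0.5 = 0.0012.

```bash
python3 -m inch '[[0,0,0.0012,0,0,0,0.03],[0,0,0,0,0,0,0.03],[0,0,0,0,0,0,0.03]]';python3 -m inch '[[0,0,0.001,0,0,0,0.03],[0,0,0,0,0,0,0.03],[0,0,0,0,0,0,0.03]]'
```

```text
time: 18.08
ee_pos: [0.5423, -0.143, 0.2193]
tcp_rot: [1.713, 2.633, 0.0]
ft_force: [-1.2, -1.1, 7.2]
grip_width: 0.0485
grasp_force: 42.3
time: 18.33
ee_pos: [0.5423, -0.1431, 0.2192]
tcp_rot: [1.713, 2.633, 0.001]
ft_force: [-1.7, 0.5, 11.5]
grip_width: 0.0485
grasp_force: 42.7
```

Tile A is seated. I release, rise, open fully and turn 90° for the catches. Then I check the pile.

Scaled: 0.035 m / 0.5 = 0.07, -0.03 m / 0.5 = -0.06.

```bash
python3 -m inch '[[0,0,-0.002,0,0,0,0.03],[0,0,0,0,0,0,0.049],[0,0,0,0,0,0,0.052],[0,0,0,0,0,0,0.056],[0,0,0,0,0,0,0.06],[0,0,0,0,0,0,0.06],[0,0,0,0,0,0,0.06],[0,0,-0.02,0,0,0,0.06],[0,0,-0.04,0,0,0,0.06],[0,0,-0.06,0,0,0,0.06],[0.06,0,0,0,0,0,0.085],[0.07,0,0,0,0,0,0.085],[0.07,0,0,0,0,0,0.085],[0.07,0,0,0,0,0,0.085],[0.07,0,0,0,0,0,0.085],[0.06,0,0,0,0,0,0.085],[0,0,0,0,0,0,0.085],[0,0,0,0,0,0,0.085]]'
python3 - <<'E'
from h import *
ims=[]
for n,(u,v) in(("top",(393,211)),("scene",(254,183))):
    f=ctrl.grab_frame(n);ims.append(cv2.resize(f[v-25:v+25,u-25:u+25],None,fx=8,fy=8,interpolation=cv2.INTER_CUBIC))
cv2.imwrite("pics/p2.png",np.hstack(ims)[...,::-1])
go(542.1,-142.9,250,113.9)
E
```

```text
time: 19.83
ee_pos: [0.4608, 0.0416, 0.2798]
tcp_rot: [-1.707, -2.637, -0.001]
ft_force: [0.7, 0.0, 0.2]
grip_width: 0.0855
grasp_force: 0.0
d [-0.1989 -0.0003  0.0299] r [ 1.9000e-03 -2.0000e-04  1.5705e+00] yaw 23.88 tcp [461.8  39.1 279.7] F [-0.1 -0.1  0.2] w 0.085 g 0.0 j7 0.52 t 19.9
```

View pics/p2.png

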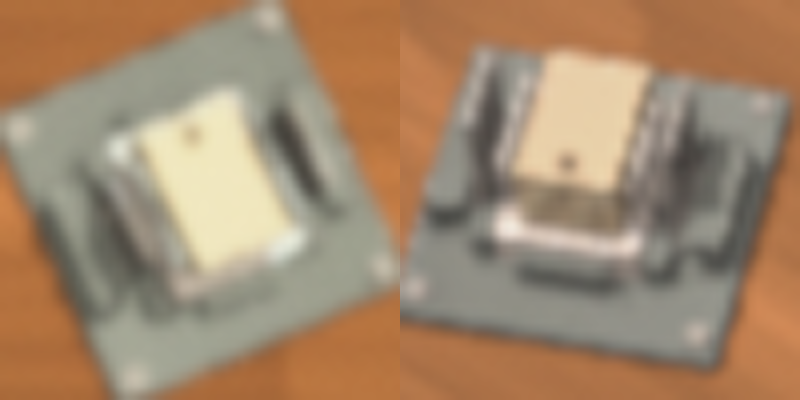

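The pile is square, with three end faces in one plane in the scene crop at (570,205). Next I turn and go over the catches.

Scaled: 0.1208 rad / 1.5708 = 0.0769.

```bash
python3 -m inch '[[0,0,0,0,0,0.0769,0.085],[0,0,0,0,0,0.0769,0.085],[0,0,0,0,0,0.0769,0.085],[0,0,0,0,0,0.0769,0.085],[0,0,0,0,0,0.0769,0.085],[0,0,0,0,0,0.0769,0.085],[0,0,0,0,0,0.0769,0.085],[0,0,0,0,0,0.0769,0.085],[0,0,0,0,0,0.0769,0.085],[0,0,0,0,0,0.0769,0.085],[0,0,0,0,0,0.0769,0.085],[0,0,0,0,0,0.0769,0.085],[0,0,0,0,0,0.0769,0.085],[0,0,0,0,0,0,0.085]]';python3 -c "
from h import *
go(542.1,-142.9,255,113.9)"
```

```text
time: 21.1
ee_pos: [0.4619, 0.0383, 0.2792]
tcp_rot: [3.074, 0.643, 0.001]
ft_force: [-0.1, -0.2, 0.3]
grip_width: 0.0854
grasp_force: 0.0
d [0.0009 0.1982 0.0245] r [ 0.0014 -0.0003 -0.0048] yaw -66.37 tcp [461.9  38.3 279.2] F [-0.1 -0.2  0.3] w 0.0854 g 0.0 j7 -0.53 t 21.1
```

Scaled: 0.033 m / 0.5 = 0.066, 0.02 m / 0.5 = 0.04, -0.0048 rad / 1.5708 = -0.0031.

```bash
python3 -m inch '[[0,0.066,0,0,0,-0.0031,0.085],[0,0.066,0,0,0,0,0.085],[0,0.066,0,0,0,0,0.085],[0,0.066,0,0,0,0,0.085],[0,0.066,0,0,0,0,0.085],[0.0018,0.066,0.04,0,0,0,0.085],[0,0,0,0,0,0,0.085],[0,0,0,0,0,0,0.085]]';python3 -c "
from h import *
go(542.1,-142.9,199,113.9)"
```

```text
time: 21.77
ee_pos: [0.5427, -0.144, 0.2584]
tcp_rot: [3.071, 0.655, -0.002]
ft_force: [0.0, -0.3, -0.1]
grip_width: 0.0849
grasp_force: 0.0
d [-0.     -0.0013  0.0594] r [0.0008 0.0015 0.0029] yaw -65.93 tcp [ 542.7 -144.   258.4] F [ 0.  -0.3 -0.1] w 0.0849 g 0.0 j7 -0.29 t 21.8
```

Scaled: 0.015 m / 0.5 = 0.03, -0.0013 m / 0.5 = -0.0026, 0.0025 rad / 1.5708 = 0.0016.

```bash
python3 -m inch '[[0,-0.0026,0.02,0,0,0.0016,0.085],[0,0,0.03,0,0,0,0.085],[0,0,0.01,0,0,0,0.085],[0,0,0,0,0,0,0.085],[0,0,0,0,0,0,0.085]]';python3 -c "
from h import *
go(542.1,-142.9,199,113.9)"
```

```text
time: 22.18
ee_pos: [0.5424, -0.1385, 0.2291]
tcp_rot: [-3.071, -0.657, 0.001]
ft_force: [0.2, -0.0, 0.1]
grip_width: 0.0851
grasp_force: 0.0
d [-0.0021  0.004   0.0301] r [-0.0008  0.0004  0.0046] yaw -65.83 tcp [ 542.4 -138.5  229.1] F [ 0.2 -0.   0.1] w 0.0851 g 0.0 j7 -0.26 t 22.2
```

The lateral position swung by 4 mm, so I hold and re-read before going lower.

```bash
python3 -m inch '[[0,0,0,0,0,0,0.085],[0,0,0,0,0,0,0.085],[0,0,0,0,0,0,0.085]]';python3 -c "
from h import *
go(542.1,-142.9,199,113.9);print(np.round(ctrl.get_state()['joint_velocities'],3))"
```

```text
time: 22.43
ee_pos: [0.5428, -0.1392, 0.2297]
tcp_rot: [3.072, 0.656, 0.001]
ft_force: [-0.0, -0.0, -0.3]
grip_width: 0.085
grasp_force: 0.0
d [-0.0022  0.0031  0.0307] r [ 0.0006 -0.0008  0.0035] yaw -65.9 tcp [ 542.8 -139.2  229.7] F [-0.  -0.  -0.3] w 0.085 g 0.0 j7 -0.26 t 22.4
[ 0.004  0.001 -0.003  0.     0.    -0.    -0.   ]
```

Scaled: 0.0031 m / 0.5 = 0.0062, -0.0022 m / 0.5 = -0.0044, 0.003 rad / 1.5708 = 0.0019.

```bash
python3 -m inch '[[-0.0044,0.0062,0,0,0,0.0019,0.085],[0,0,0,0,0,0,0.085],[0,0,0,0,0,0,0.085],[0,0,0,0,0,0,0.085]]';python3 -c "
from h import *
go(542.1,-142.9,199,113.9);print(np.round(ctrl.get_state()['joint_pos'],3))"
```

```text
time: 22.77
ee_pos: [0.5418, -0.1431, 0.2292]
tcp_rot: [-3.074, -0.65, -0.0]
ft_force: [0.4, 0.4, 0.3]
grip_width: 0.0854
grasp_force: 0.0
d [ 0.0004 -0.0001  0.0302] r [ 0.     -0.0001 -0.0002] yaw -66.11 tcp [ 541.8 -143.1  229.2] F [0.4 0.4 0.3] w 0.0854 g 0.0 j7 -0.25 t 22.8
[-0.129  0.83   0.545  1.916 -0.736  0.606 -0.255]
```

Scaled: 0.004 m / 0.5 = 0.008.

```bash
python3 -m inch '[[0,0,0.008,0,0,0,0.085],[0,0,0.008,0,0,0,0.085],[0,0,0.008,0,0,0,0.085],[0,0,0,0,0,0,0.085],[0,0,0,0,0,0,0.085]]';python3 -c "
from h import *
go(542.1,-142.9,199,113.9)"
```

```text
time: 23.18
ee_pos: [0.5416, -0.1429, 0.2166]
tcp_rot: [-3.073, -0.65, 0.001]
ft_force: [-0.1, -0.2, -0.2]
grip_width: 0.085
grasp_force: 0.0
d [0.0005 0.0002 0.0176] r [-0.0006  0.0008  0.    ] yaw -66.1 tcp [ 541.6 -142.9  216.6] F [-0.1 -0.2 -0.2] w 0.085 g 0.0 j7 -0.24 t 23.2
```

Scaled: 0.005 m / 0.5 = 0.01, 0.0025 m / 0.5 = 0.005.

```bash
python3 -m inch '[[0.0008,0,0.01,0,0,0,0.085],[0,0,0.01,0,0,0,0.085],[0,0,0.01,0,0,0,0.085],[0,0,0.005,0,0,0,0.085],[0,0,0,0,0,0,0.085],[0,0,0,0,0,0,0.085]]';python3 - <<'E'
from h import *
go(542.1,-142.9,199,113.9)
f=ctrl.grab_frame("scene");g=ctrl.grab_frame("top");I=lambda f,u,v:cv2.resize(f[v-40:v+40,u-40:u+40],None,fx=5,fy=5,interpolation=cv2.INTER_CUBIC)
cv2.imwrite("pics/p3.png",np.hstack([I(g,393,211),I(f,254,175)])[...,::-1])
E
```

```text
time: 23.68
ee_pos: [0.5421, -0.1429, 0.1993]
tcp_rot: [-3.073, -0.65, 0.001]
ft_force: [0.5, -0.3, 0.6]
grip_width: 0.0849
grasp_force: 0.0
d [0.     0.     0.0003] r [-0.0003  0.0004 -0.0001] yaw -66.1 tcp [ 542.1 -142.9  199.3] F [ 0.5 -0.3  0.6] w 0.0849 g 0.0 j7 -0.22 t 23.7
```

View pics/p3.png

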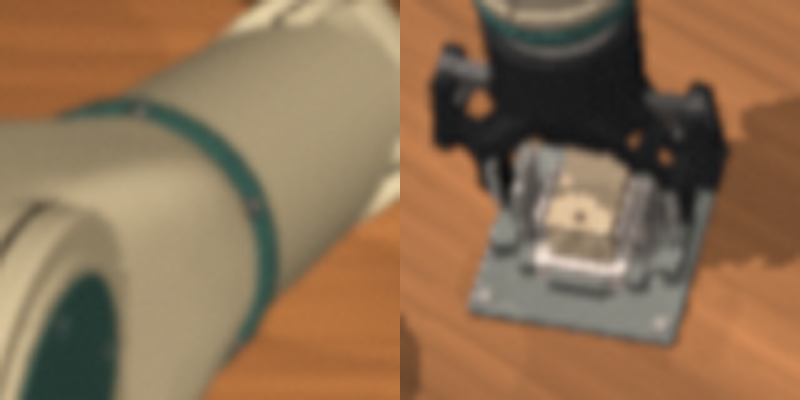

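The fingers straddle both catches, and the pile sits centred between them at scene crop (578,215). Now I pinch.

```bash
python3 -m inch '[[0,0,0,0,0,0,0.076],[0,0,0,0,0,0,0.07],[0,0,0,0,0,0,0.066],[0,0,0,0,0,0,0.062],[0,0,0,0,0,0,0.058],[0,0,0,0,0,0,0.05],[0,0,0,0,0,0,0.045],[0,0,0,0,0,0,0.045],[0,0,0,0,0,0,0.045],[0,0,0,0,0,0,0.045]]' 60;python3 -c "
from h import *
go(542.1,-142.9,199,113.9)"
```

```text
time: 24.62
ee_pos: [0.5425, -0.1436, 0.2019]
tcp_rot: [3.073, 0.65, 0.004]
ft_force: [-3.2, 1.1, 18.2]
grip_width: 0.0524
grasp_force: 60.7
d [-0.0001 -0.0008  0.0029] r [ 0.0012 -0.0024 -0.0004] yaw -66.12 tcp [ 542.5 -143.6  201.9] F [-3.2  1.1 18.2] w 0.0524 g 60.7 j7 -0.22 t 24.6
```

Careful with the scale: shifts go in shares of 0.5 m and turns go in shares of pi/2 rad. That gives: -0.001 m / 0.5 = -0.002.

```bash
python3 -m inch '[[0,0,-0.002,0,0,0,0.045],[0,0,-0.002,0,0,0,0.045],[0,0,-0.002,0,0,0,0.045],[0,0,0,0,0,0,0.045]]';python3 -m inch '[[0,0,-0.004,0,0,0,0.045],[0,0,-0.004,0,0,0,0.045],[0,0,-0.004,0,0,0,0.045],[0,0,0,0,0,0,0.045],[0,0,0,0,0,0,0.045]]';python3 -c "
from h import *
go(542.1,-142.9,199,113.9)"
```

```text
time: 24.95
ee_pos: [0.5422, -0.1428, 0.2023]
tcp_rot: [3.073, 0.651, -0.0]
ft_force: [0.5, -0.7, 1.2]
grip_width: 0.0512
grasp_force: 64.5
time: 25.37
ee_pos: [0.542, -0.1429, 0.2086]
tcp_rot: [-3.073, -0.65, 0.0]
ft_force: [-0.0, -1.5, -3.3]
grip_width: 0.0515
grasp_force: 63.9
d [0.0001 0.     0.0096] r [-0.0001  0.0003  0.    ] yaw -66.1 tcp [ 542.  -142.9  208.6] F [-0.  -1.5 -3.3] w 0.0515 g 63.9 j7 -0.23 t 25.4
```

The load is −3.3 N, about 0.34 kg, so the carrier is free. I lift smoothly to about 120 mm.

Scaled: -0.008 m / 0.5 = -0.016, -0.005 m / 0.5 = -0.01.

```bash
python3 -m inch '[[0,0,-0.006,0,0,0,0.045],[0,0,-0.01,0,0,0,0.045],[0,0,-0.016,0,0,0,0.045],[0,0,-0.016,0,0,0,0.045],[0,0,-0.016,0,0,0,0.045],[0,0,-0.016,0,0,0,0.045],[0,0,-0.016,0,0,0,0.045],[0,0,-0.016,0,0,0,0.045],[0,0,-0.016,0,0,0,0.045],[0,0,-0.016,0,0,0,0.045],[0,0,-0.016,0,0,0,0.045],[0,0,-0.016,0,0,0,0.045],[0,0,-0.016,0,0,0,0.045],[0,0,-0.016,0,0,0,0.045],[0,0,-0.01,0,0,0,0.045],[0,0,-0.006,0,0,0,0.045],[0,0,-0.002,0,0,0,0.045],[0,0,0,0,0,0,0.045],[0,0,0,0,0,0,0.045],[0,0,0,0,0,0,0.045]]';python3 - <<'E'
from h import *
go(542.1,-142.9,322,113.9)
f=ctrl.grab_frame("scene");cv2.imwrite("pics/p4.png",cv2.resize(f[90:230,190:330],None,fx=4,fy=4,interpolation=cv2.INTER_CUBIC)[...,::-1])
E
```

```text
time: 27.03
ee_pos: [0.542, -0.1428, 0.3212]
tcp_rot: [-3.073, -0.65, 0.001]
ft_force: [0.0, 0.4, -3.5]
grip_width: 0.0514
grasp_force: 64.1
d [-0.      0.0001 -0.0008] r [-0.0005  0.0007  0.    ] yaw -66.1 tcp [ 542.  -142.8  321.2] F [ 0.   0.4 -3.5] w 0.0514 g 64.1 j7 -0.36 t 27.0
```

View pics/p4.png

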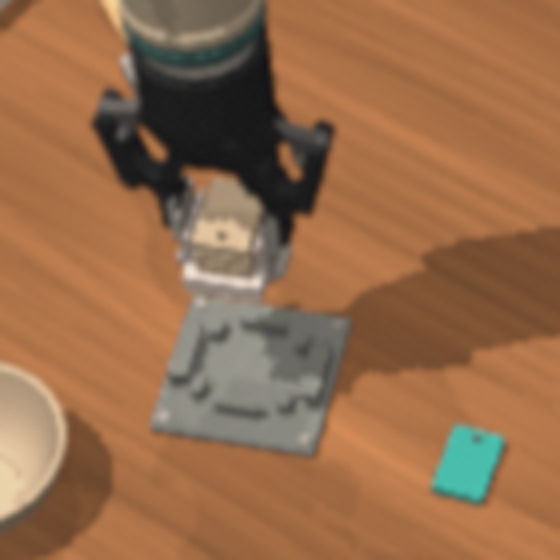

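The carrier at (225,250) hangs level with the pile square, about 119 mm above the now empty stand at (250,375). I settle briefly and hand it in.

```bash
python3 -m inch '[[0,0,0,0,0,0,0.045],[0,0,0,0,0,0,0.045],[0,0,0,0,0,0,0.045],[0,0,0,0,0,0,0.045],[0,0,0,0,0,0,0.045],[0,0,0,0,0,0,0.045]]';python3 -c "
from bench import ctrl
print(ctrl.close_job())"
```

```text
time: 27.58
ee_pos: [0.5422, -0.1428, 0.3216]
tcp_rot: [-3.073, -0.651, 0.0]
ft_force: [-0.2, 0.6, -3.0]
grip_width: 0.0516
grasp_force: 64.1
the job is handed in; nothing more can be done
None
```

Both tiles are on the pile, and the carrier is unlatched and held level and still about 12 cm up with both catches pinched; I handed the job in at 27.6 s, and no verdict came back.

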